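Refit the strainer plate on its pin

TASK

Put the loose strainer plate back into the strainer box, hole end at the end where the pin stands, and nudge it gently along until its hole drops over the pin and the plate lies flat on both ledges. Then swing the keeper right across the plate to its stop so that it is held down, and let go. Never force the plate against the box or the pin, and leave the fork and the label roll beside the work where they are.

Things in the scene. Friction and masses are not known exactly. Their poses are not given: they have to be found in the camera images.
- strainer_box: Steel strainer box, a shallow open trough 250 mm long (its x), 124 wide (its y), fixed to the worktop. Origin: middle of its underside. The two end walls are 12 mm high, below the ledges, so the plate may overhang the ends. The pin stands in its +x half; the keeper is on its +y side.
- seat (a point): Centre of the box at ledge height, 20 mm above its origin, axes as the box. Ledges run along both long sides (inner edges 43 mm either side of the middle line). Four guide lugs (x -115 to -71 and 46 to 110 mm) have upright inner faces at y = +-57 up to 14 mm above this point, flared outward up to 22 mm: the plate goes between them with 2 mm to spare each side.
- slot (a point): Middle of the slot in the box floor, 30 mm ahead (+x) of the box's origin on its middle line. The upright locating pin, 9 mm across with a rounded tip 8 mm above the ledges, is clamped in it: at the box's y = 0, but in x anywhere within 20 mm of this point, different each time, not measured. It stands firm under gentle forces.
- plate_center (a point): Middle of the loose strainer plate, half-way up its thickness: flat perforated steel, 170 mm (its x) x 110 (y) x 5 thick, about 0.3 kg, starting flat on the worktop, its x roughly along the box's. With the hole not over the pin the plate rests on the pin tip and on the ledges at its -x end, the other end up to 11 mm too high.
- plate_handle (a point): Middle of the plate's bow handle bar; axes as the plate. The bar is round, 9 mm thick, along the plate's x, its centre 37 mm above the plate's underside (27.5 clear under it); its two upright legs, 9 mm thick, stand 24 mm before and behind this point. It lies 10 mm behind (-x of) the plate's middle. Take it across the bar from above; the legs can be pushed.
- plate_hole (a point): Centre of the plate's large round hole (14.5 mm across) at the level of the plate's underside, 30 mm ahead (+x) of the plate's middle; axes as the plate. Seated, it is over the pin and 20 mm above the box's origin (ledge height); not over the pin, it stands about 5 mm or more higher, the plate tilted.
- keeper (a joint): Keeper: flat steel arm 42 mm long that turns on an upright pivot, counterclockwise from above as the value grows. 0 = parked, pointing to the box's -x and 0.5 rad outward; 0.5 = along -x; 2.07 = its stop, pointing straight across the box (-y) over the plate. Light friction (about 1.5 N at the knob) holds it. It clears a seated plate by 2.5 mm; a plate not down blocks it.
- keeper_knob (a point): Middle of the keeper's upright round knob, 12 mm across, 30 high (from 31 to 61 mm above the box's origin), 38 mm from the pivot; can be pinched from above or pushed.
- keeper_pivot (a point): Keeper's pivot axis, at the box's x = 0, y = 76 mm, at the keeper arm's underside 27.5 mm above the box's origin; axes as the box.
- cutlery_1: Bystander, leave alone: loose steel fork, 208x28x16 mm, lying in the middle of the worktop. Origin: middle of its underside.
- label_roll: Bystander, leave alone: roll of labels, 61 mm across, 25 high, lying flat. Origin: middle of its underside.

How it is judged:
On the way, in this order (a step that is already met when the one before it is completed fails the run):
1. the plate's hole has dropped over the pin and the plate lies flat on the ledges (z of plate_hole in the frame of strainer_box between 0.017 and 0.0225 m and angle between plate_hole's own z axis and vertical below 0.025 rad and x of plate_hole in the frame of strainer_box between 0.004 and 0.056 m and y of plate_hole in the frame of strainer_box between -0.006 and 0.006 m), for 0.2 s.
2. the keeper is swung across the seated plate (all of step 1 and value of joint keeper above 1.85 rad), for 0.2 s.
At the end, for the whole second after the job is handed in: The plate lies flat (within 0.025 rad) on the ledges with its hole over the pin: hole's underside between 17 and 22.5 mm above the box's origin, 4 to 56 mm ahead of it in the box's x and within 6 mm of its middle line; the keeper stands across it (joint above 1.85) (all of step 2); the robot touches nothing.
It fails at once if the plate is forced against the box, its pin or keeper with more than 30 N (contact force between plate and strainer_box above 30 N).
It fails at once if the fork or the label roll is moved more than 25 mm (distance of any of cutlery_1, label_roll from where it was at the start of the episode above 0.025 m).
It also fails if it takes over 72 s, if anything falls off the work surface, if the arm or the gripper's body presses on something with over 40 N, if the wrist force passes 120 N, or if a joint passes its speed limit or range.

ROBOT

A 7-joint arm with a two-finger parallel gripper is mounted at the origin on a cart in front of the work surface, level with it; the furniture and walls round the work are solid. World frame = base frame: x ahead of the robot, y to its left, z up, the work surface at z = 0. Lengths are in m, angles in rad, forces in N, time in s.
With the tool pointing down it reaches from about 0.425 to 1.025 m from the base axis. Payload 9.4 kg.
Tool frame: the origin (TCP) lies at the very end of the fingers, on their centre line; the grasp point (between the pads) lies 19 mm behind it; z points along the fingers, y is the line along which they close (so a half turn about z gives the same grasp; the last joint's range is limited). The gripper opens to 93 mm and grips with 3 to 60 N. Pads are 15 mm wide; open, the fingers measure 128 mm over their backs; the gripper's body (75 mm by 188 mm) begins 65 mm behind the grasp point.
Start: joints at [-1.287, 0.599, -0.003, 1.599, 0.002, 0.943, -0.08], TCP at [0.256, 0.678, 0.198] pointing down, gripper open.
Joint ranges: [-2.57, 2.57], [-0.35, 1.97], [-1.29, 1.29], [0.11, 2.56], [-1.05, 4.19], [0.11, 1.86], [-2.63, 2.63]. Speed limits (rad/s): [2.22, 2.22, 3.01, 3.01, 3.14, 3.14, 3.14].

INTERFACE

Orientations are given as a unit quaternion [x, y, z, w].
In Python, from workcell import telemetry, cams, job gives the robot as it stands.
- The arm moves only by the shell command python3 -m creep 'ROWS' [FORCE]. ROWS is a JSON object of lists of equal length, an entry for each row: "claw": the opening, from 0 (shut) to 1 (fully open); "dp": the shift along the tool's x, y, z in cm, a list of three; "angular": the turn, a rotation vector about the tool's x, y, z in rad, a list of three. A call has 1 to 8 rows; each row shifts and turns the commanded pose from where the row before left it, along the tool's axes as they then stand; what a row does not reach is not made up. A row lasts 1/12 s, in which the tool goes at most 41.7 mm and 7.16 degrees, less where a joint would pass 70% of its speed; a pose out of reach is approached as far as the arm can. A call is refused whole if a number of a shift passes 4.17 or a number of a turn 0.125, either way. A call with a gripper value outside its range is refused whole. The fingers move at their own pace and stop on an object; FORCE is the grip in N (left out, the last holds). Time passes only in rows, so rows that do not move let the fingers close. It gives the time, the measured TCP pose, the force, the opening and the grip force at its end, in the units of the state.
- telemetry.observe(): the state, without advancing time (a new reading comes with each control period).
- cams.read_camera(name): name is "scene" or "top" or "wrist"; returns (picture, depth): 480x640x3 uint8, red, green, blue; 480x640 float32, m along the optical axis (not along the pixel's ray), 0 where there is no reading.
- cams.camera_params(name): a dict with "fx", "fy", "cx", "cy" (pixels), "xyz" and "rotation" of the camera in the world; the wrist camera has in their place "mount" (4x4, takes a point from camera to tool coordinates, whose origin is the TCP and whose axes are the flange's). Camera axes: x right, y up, looking along -z (the intrinsics and any distortion apply to the point x, -y, -z); pixel columns grow to the right and rows downward; lengths in m; the calibration is good to about 2 mm. A picture is of the moment at which its call begins: read the wrist's pose just before it. camera_params takes no time and is no camera call.
- job.hand_in(): hands the job in; it is judged then, once.
The state is a dict: "t": time; "joint_positions": joint angles; "joint_velocities": joint speeds; "tau": joint torques, N m; "ee_pos": TCP position; "tool_rot": TCP orientation; "ft_force": force on the tool from outside, world axes, zero at the start; "wrist_torque": the same for the moment, N m; "finger_gap": finger opening in m; "gripper_force": force on a finger pad.
Only numpy, scipy, OpenCV 4.12 (cv2) and the standard library are available. Lean on these libraries where they do the work, as an engineer would, in place of code of your own. Each camera call takes 0.05 s, during which the arm holds its last target. There are 200 camera calls.

## Working session

There is one attempt and no reset: what is moved stays moved. The work goes in short steps, Python scripts to look and compute and a shell command to move; the robot and the scene stay as the last step left them, time stands still between calls to the robot, and variables do not carry over. Pictures are saved under pics/ and viewed, at most 10 in all, crops included, and the job is handed in when it is done.

```bash
mkdir -p pics; ls
python3 - <<'E'
from workcell import telemetry,cams
import cv2,numpy as np
s=telemetry.observe();print(s)
for n in ("scene","top"):
    p,d=cams.read_camera(n);cv2.imwrite(f"pics/{n}0.png",p[...,::-1]);np.save(f"{n}0.npy",d);print(n,cams.camera_params(n))
print(cams.camera_params("wrist"))
E
```

```text
pics
{'t': 0.0, 'joint_positions': array([-1.28674865,  0.60013991, -0.00252319,  1.60011819,  0.00182317,
        0.94291822, -0.0797831 ]), 'joint_velocities': array([-0.0002382 ,  0.00090377,  0.00033728, -0.00076636,  0.00056654,
       -0.0011153 , -0.00039503]), 'tau': array([ 5.70179236e-04, -7.65070224e+01,  1.49840947e+00, -2.52351129e+01,
       -5.21586940e-02,  1.70156895e-02,  1.38548221e-04]), 'ee_pos': array([0.25575974, 0.67782932, 0.19675379]), 'tool_rot': array([ 1.79361664e-01,  9.83782886e-01, -7.89177750e-04, -5.51205795e-05]), 'ft_force': array([ 0.06474843,  0.08188318, -0.2654777 ]), 'wrist_torque': array([-0.00565945, -0.00667882, -0.03389056]), 'gripper_force': 0.0, 'finger_gap': 0.09311398643072988}
scene {'fx': 476.23983871846053, 'fy': 476.23983871846053, 'cx': 313.36820670951596, 'cy': 247.07750222051422, 'xyz': array([ 0.25182055, -0.63029398,  0.51364308]), 'rotation': array([ 0.46389038, -0.11961881, -0.21976739,  0.84982313])}
top {'fx': 532.8161179726205, 'fy': 532.8161179726205, 'cx': 324.4326401321763, 'cy': 245.89546341190018, 'xyz': array([ 0.514619  , -0.00976268,  1.08209701]), 'rotation': array([-0.02877268,  0.02528325,  0.71384001, -0.69926056])}
{'fx': 338.58898530424096, 'fy': 338.58898530424096, 'cx': 319.45799348823596, 'cy': 239.25747020487367, 'mount': array([[ 3.21852616e-04,  9.68137566e-01,  2.50418750e-01,
         7.08660995e-02],
       [ 9.99999664e-01, -5.00559791e-04,  6.49944266e-04,
         1.88952122e-04],
       [ 7.54585016e-04,  2.50418456e-01, -9.68137401e-01,
        -1.87212264e-01],
       [ 0.00000000e+00,  0.00000000e+00,  0.00000000e+00,
         1.00000000e+00]])}
```

View pics/top0.png

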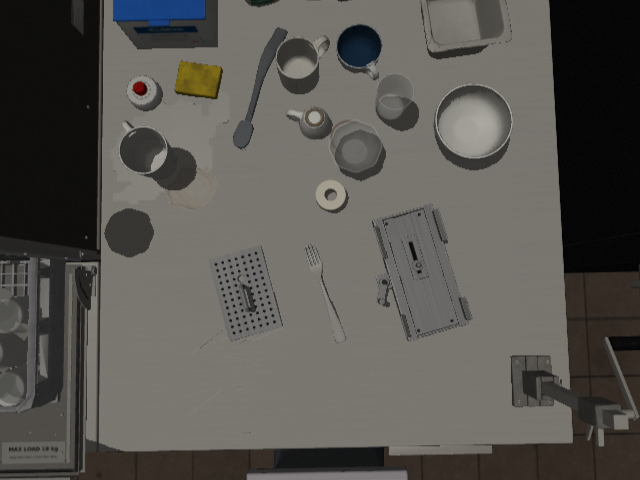

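View pics/scene0.png

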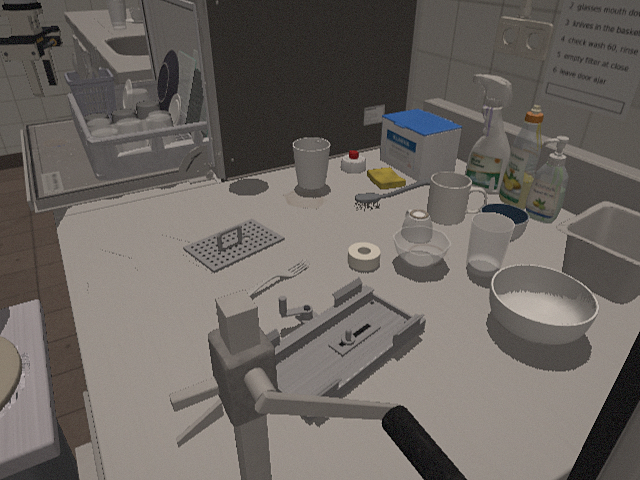

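The top view shows the plate at about (246,293), the fork at (325,295), the label roll at (331,195), the box at (421,272) with the pin near (419,267), and the keeper knob near (382,290). Next I'll look at an enlarged crop.

```bash
cat > h.py <<'E'
import numpy as np,cv2
from scipy.spatial.transform import Rotation as R
from workcell import telemetry,cams
def pose(n,s=None):
    c=cams.camera_params(n)
    if n=="wrist":
        T=np.eye(4);T[:3,:3]=R.from_quat(s["tool_rot"]).as_matrix();T[:3,3]=s["ee_pos"]
        T=T@c["mount"];return c,T[:3,:3],T[:3,3]
    return c,R.from_quat(c["rotation"]).as_matrix(),c["xyz"]
def ray(n,uv,z,s=None):
    c,M,o=pose(n,s);uv=np.atleast_2d(uv).astype(float)
    d=np.c_[(uv[:,0]-c["cx"])/c["fx"],-(uv[:,1]-c["cy"])/c["fy"],-np.ones(len(uv))]@M.T
    return o+d*((z-o[2])/d[:,2])[:,None]
def rect(p):   # points xy -> centre, long-axis yaw, size
    (c,sz,a)=cv2.minAreaRect(np.float32(p)*1000);a=np.deg2rad(a)
    if sz[0]<sz[1]: a+=np.pi/2
    a=(a+np.pi/2)%np.pi-np.pi/2
    return np.array(c)/1000,a,sorted(sz)
E
python3 - <<'E'
from h import *
p=cv2.imread("pics/top0.png")
a=cv2.resize(p[235:350,195:290],None,fx=4,fy=5,interpolation=2)
b=cv2.resize(p[195:345,365:475],None,fx=3.8333,fy=3.8333,interpolation=2)[:575]
cv2.imwrite("pics/crop.png",np.hstack([a,b]));print(a.shape,b.shape)
print(ray("top",[[246,293],[421,272],[419,267],[382,290]],0.0))
E
```

```text
(575, 380, 3) (575, 422, 3)
[[ 0.50524634  0.15547118  0.        ]
 [ 0.54043101 -0.19990196  0.        ]
 [ 0.55064437 -0.19619657  0.        ]
 [ 0.50568953 -0.11986417  0.        ]]
```

View pics/crop.png

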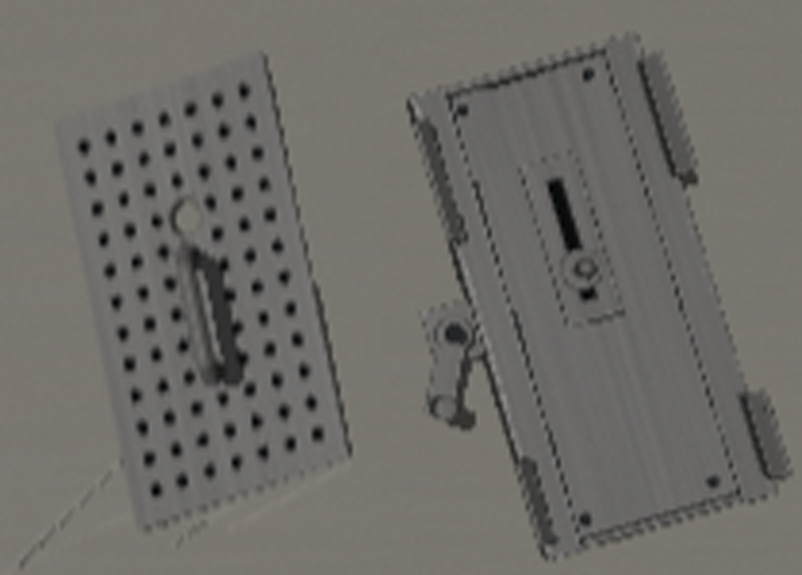

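The hole end of the plate points up in the image (+x), the same way as the pin end of the box. The hole is at crop (187,215), the pin at about (583,267), the pivot at (456,335) and the knob at (445,407).

Run:
```python
from h import *
P=np.array([[55,122],[265,52],[350,455],[142,530]])/[4,5]+[195,235]
f=lambda u:(np.array(u)-[380,0])/3.8333+[365,195]
w=ray("top",P,.005)[:,:2];print("plate",rect(w))
print("hole",ray("top",np.array([[187,215]])/[4,5]+[195,235],.005))
B=f([[410,95],[637,35],[790,478],[548,558]])
print("box",rect(ray("top",B,.02)[:,:2]))
L=ray("top",f([[450,97],[605,50],[740,492],[585,540]]),.02)[:,:2];print("ledge",rect(L))
print("pin",ray("top",f([[583,267]]),.028),"pivot",ray("top",f([[456,335]]),.035),"knob",ray("top",f([[445,407]]),.061))
# heights
d=np.load("top0.npy");v,u=np.mgrid[:480,:640];c,M,o=pose("top")
X=np.stack([(u-c["cx"])/c["fx"],-(v-c["cy"])/c["fy"],-np.ones_like(u)],-1)*d[...,None]@M.T+o
X=X[d>0]
for x0 in (.2,.3,.4,.5,.6):
  print(x0,[(round(y0,1),round(X[(abs(X[:,0]-x0)<.05)&(abs(X[:,1]-y0)<.05)][:,2].max(initial=-1),2)) for y0 in np.arange(-.3,.8,.1)])
```

```text
plate (array([0.50630466, 0.15495378]), np.float64(0.25554818306191995), [109.90580749511719, 169.9796905517578])
hole [[0.53564865 0.16302126 0.005     ]]
box (array([ 0.54297754, -0.19916275]), np.float64(0.26085611278580023), [131.50241088867188, 249.46922302246094])
ledge (array([ 0.54119183, -0.19665128]), np.float64(0.26558447207745184), [85.02337646484375, 239.90919494628906])
pin [[ 0.55439203 -0.18947056  0.028     ]] pivot [[ 0.52071679 -0.12226214  0.035     ]] knob [[ 0.48497845 -0.11296684  0.061     ]]
0.2 [(np.float64(-0.3), np.float64(0.01)), (np.float64(-0.2), np.float64(0.01)), (np.float64(-0.1), np.float64(0.01)), (np.float64(0.0), np.float64(0.01)), (np.float64(0.1), np.float64(0.01)), (np.float64(0.2), np.float64(0.0)), (np.float64(0.3), np.float64(0.01)), (np.float64(0.4), np.float64(0.01)), (np.float64(0.5), np.float64(0.05)), (np.float64(0.6), np.float64(0.05)), (np.float64(0.7), np.float64(-1.0))]
0.3 [(np.float64(-0.3), np.float64(0.01)), (np.float64(-0.2), np.float64(0.01)), (np.float64(-0.1), np.float64(0.01)), (np.float64(0.0), np.float64(0.01)), (np.floa
[... 795 characters left out ...]
4(0.0), np.float64(0.02)), (np.float64(0.1), np.float64(0.04)), (np.float64(0.2), np.float64(0.05)), (np.float64(0.3), np.float64(0.01)), (np.float64(0.4), np.float64(0.01)), (np.float64(0.5), np.float64(0.16)), (np.float64(0.6), np.float64(0.16)), (np.float64(0.7), np.float64(-1.0))]
0.6 [(np.float64(-0.3), np.float64(0.02)), (np.float64(-0.2), np.float64(0.04)), (np.float64(-0.1), np.float64(0.05)), (np.float64(0.0), np.float64(0.01)), (np.float64(0.1), np.float64(0.01)), (np.float64(0.2), np.float64(0.01)), (np.float64(0.3), np.float64(0.01)), (np.float64(0.4), np.float64(0.01)), (np.float64(0.5), np.float64(0.32)), (np.float64(0.6), np.float64(0.09)), (np.float64(0.7), np.float64(-0.0))]
```

```bash
cat >> h.py <<'E'
def go(goal,yaw=None,z=None):
    """delta in tool axes [cm] to world goal, plus turn about tool z to bring tool x to yaw, and tilt error"""
    s=telemetry.observe();M=R.from_quat(s["tool_rot"])
    d=M.inv().apply(np.array(goal)-s["ee_pos"])*100
    out=[np.round(d,2)]
    if yaw is not None:
        G=R.from_matrix(np.array([[np.cos(yaw),np.sin(yaw),0],[np.sin(yaw),-np.cos(yaw),0],[0,0,-1]]).T)
        out.append(np.round((M.inv()*G).as_rotvec(),3))
    print("t",round(s["t"],2),"tcp",np.round(s["ee_pos"],4),"f",np.round(s["ft_force"],1),"gap",round(s["finger_gap"],4),"dp,turn",*out)
E
python3 -m creep '{"claw":[1,1,1,1,1,1,1,1],"dp":[[-2.57,-2.54,-0.4],[-2.57,-2.54,-0.4],[-2.57,-2.54,-0.4],[-2.57,-2.54,-0.4],[-2.57,-2.54,-0.4],[-2.57,-2.54,-0.4],[-2.57,-2.54,-0.4],[-2.57,-2.54,-0.4]],"angular":[[0,0,0],[0,0,0],[0,0,0],[0,0,0],[0,0,0],[0,0,0],[0,0,0],[0,0,0]]}' 20
python3 - <<'E'
from h import *
go([.497,.152,.2],.258+np.pi);print(telemetry.observe()["joint_positions"])
E
```

```text
t: 0.77
ee_pos: [0.3769, 0.4137, 0.2296]
tool_rot: [0.179, 0.984, -0.0, -0.0]
ft_force: [0.1, 0.1, 0.8]
finger_gap: 0.0931
gripper_force: 0.0
t 0.77 tcp [0.3769 0.4137 0.2296] f [0.1 0.1 0.8] gap 0.0931 dp,turn [-20.47 -20.25   2.97] [-0.    -0.    -0.619]
[-9.35335090e-01  3.64095515e-01  2.60873295e-03  1.94675055e+00
 -1.11992025e-03  8.31260972e-01  2.77945666e-01]
```

```bash
python3 -m creep '{"claw":[1,1,1,1,1,1,1,1],"dp":[[-2.56,-2.53,0.6],[-2.56,-2.53,0.6],[-2.56,-2.53,0.6],[-2.56,-2.53,0.6],[-2.56,-2.53,0.6],[-2.56,-2.53,0.6],[-2.56,-2.53,0.6],[-2.56,-2.53,0.6]],"angular":[[0,0,0],[0,0,0],[0,0,0],[0,0,0],[0,0,0],[0,0,0],[0,0,0],[0,0,0]]}' 20
python3 -m creep '{"claw":[1,1,1,1,1,1,1,1],"dp":[[0,0,0.3],[0,0,0.3],[0,0,0.3],[0,0,0.3],[0,0,0.3],[0,0,0.3],[0,0,0],[0,0,0]],"angular":[[0,0,-0.1],[0,0,-0.1],[0,0,-0.1],[0,0,-0.1],[0,0,-0.1],[0,0,-0.119],[0,0,0],[0,0,0]]}'
python3 - <<'E'
from h import *
go([.497,.152,.15],.258+np.pi)
s=telemetry.observe();p,d=cams.read_camera("wrist")
np.savez("w1.npz",d=d,**{k:s[k] for k in("ee_pos","tool_rot")});cv2.imwrite("pics/w1.png",p[...,::-1])
E
```

```text
t: 1.43
ee_pos: [0.497, 0.1523, 0.1813]
tool_rot: [0.179, 0.984, -0.0, -0.0]
ft_force: [0.5, 0.6, -0.0]
finger_gap: 0.0931
gripper_force: 0.0
t: 2.1
ee_pos: [0.4966, 0.1537, 0.1634]
tool_rot: [-0.127, 0.992, 0.0, -0.0]
ft_force: [0.6, 0.9, 0.4]
finger_gap: 0.0931
gripper_force: 0.0
t 2.1 tcp [0.4966 0.1537 0.1634] f [0.6 0.9 0.4] gap 0.0931 dp,turn [ 0.   -0.18  1.34] [ 0.    -0.001 -0.004]
```

View pics/w1.png

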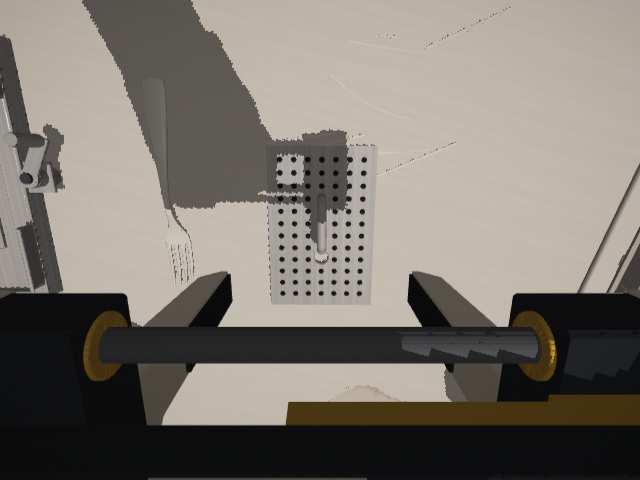

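The wrist view shows the plate with corners at about (267,145), (377,145), (371,304) and (271,304). The handle bar runs from (321,196) to (321,250), and the hole is at (321,258).

Run:
```python
from h import *
s=np.load("w1.npz")
c,a,z=rect(ray("wrist",[[267,145],[377,145],[371,304],[271,304]],.005,s)[:,:2]);print(c,a,z)
b=ray("wrist",[[321,200],[321,245]],.0415,s)[:,:2];print("bar",b,"hole",ray("wrist",[[321,258]],.005,s))
h=c-.01*np.array([np.cos(a),np.sin(a)]);print(h)
go([*h,.024],a+np.pi)
```

```text
[0.50353088 0.15828387] 0.2549650340069767 [110.87679290771484, 169.88233947753906]
bar [[0.46905203 0.14904417]
 [0.51039065 0.15985792]] hole [[0.53403635 0.16619028 0.005     ]]
[0.49385416 0.15576176]
t 2.15 tcp [0.4967 0.1538 0.1636] f [-0.2 -0.6 -0.2] gap 0.0929 dp,turn [ 0.22  0.26 13.96] [ 0.    -0.    -0.001]
```

```bash
python3 -m creep '{"claw":[1,1,1,1,1,1,1,1],"dp":[[0.02,0.03,1.79],[0.02,0.03,1.79],[0.02,0.03,1.79],[0.02,0.03,1.79],[0.02,0.03,1.79],[0.02,0.03,1.79],[0.0,0.02,1.79],[0,0,1.79]],"angular":[[0,0,0],[0,0,0],[0,0,0],[0,0,0],[0,0,0],[0,0,0],[0,0,0],[0,0,0]]}' 40
python3 -m creep '{"claw":[1,0.5,0,0,0,0,0,0],"dp":[[0,0,0],[0,0,0],[0,0,0],[0,0,0],[0,0,0],[0,0,0],[0,0,0],[0,0,0]],"angular":[[0,0,0],[0,0,0],[0,0,0],[0,0,0],[0,0,0],[0,0,0],[0,0,0],[0,0,0]]}' 40
```

```text
t: 2.82
ee_pos: [0.4954, 0.1557, 0.0198]
tool_rot: [-0.127, 0.992, -0.0, 0.0]
ft_force: [0.1, 0.4, -0.5]
finger_gap: 0.0931
gripper_force: 0.0
t: 3.48
ee_pos: [0.4953, 0.1556, 0.0208]
tool_rot: [-0.129, 0.992, 0.0, 0.0]
ft_force: [-0.2, -0.2, -0.4]
finger_gap: 0.0508
gripper_force: 0.0
```

```bash
python3 -m creep '{"claw":[0,0,0,0,0,0,0,0],"dp":[[0,0,0],[0,0,0],[0,0,0],[0,0,0],[0,0,0],[0,0,0],[0,0,0],[0,0,0]],"angular":[[0,0,0],[0,0,0],[0,0,0],[0,0,0],[0,0,0],[0,0,0],[0,0,0],[0,0,0]]}' 40
python3 -m creep '{"claw":[0,0,0,0,0,0,0,0],"dp":[[0,0,0],[0,0,0],[0,0,-0.3],[0,0,-1.8],[0,0,-1.8],[0,0,-1.8],[0,0,-1.8],[0,0,-1.8]],"angular":[[0,0,0],[0,0,0],[0,0,0],[0,0,0],[0,0,0],[0,0,0],[0,0,0],[0,0,0]]}' 40
```

```text
t: 4.15
ee_pos: [0.4952, 0.1554, 0.0206]
tool_rot: [-0.129, 0.992, -0.0, 0.0]
ft_force: [-0.9, -0.2, 6.6]
finger_gap: 0.001
gripper_force: 3.5
t: 4.82
ee_pos: [0.4949, 0.1555, 0.1144]
tool_rot: [-0.129, 0.992, -0.0, -0.0]
ft_force: [0.0, 0.3, 0.5]
finger_gap: 0.0006
gripper_force: 0.0
```

Run:
```python
from h import *
s=telemetry.observe();p,d=cams.read_camera("wrist");q,_=cams.read_camera("scene")
np.savez("w2.npz",d=d,**{k:s[k] for k in("ee_pos","tool_rot")})
cv2.imwrite("pics/w2.png",np.hstack([cv2.resize(p[100:400,170:470],(400,400)),cv2.resize(q[150:300,150:300],(400,400))])[...,::-1])
```

```text
(no output)
```

View pics/w2.png

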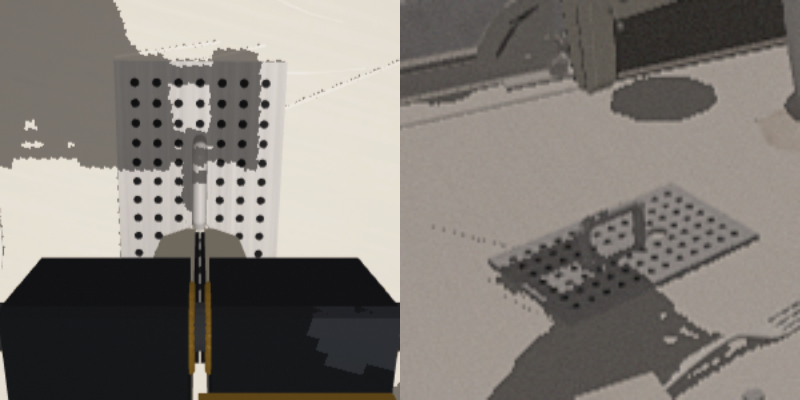

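The left half (wrist) shows the bar from crop (198,135) to (198,228), with the closed fingers near the bar's +x end. The plate seems not to have been gripped. I'll check where the plate is now.

Run:
```python
from h import *
s=np.load("w2.npz")
f=lambda u:np.array(u)*.75+[170,100]
print("corner-x edge",ray("wrist",f([[115,62],[285,62]]),.005,s))
print("bar top",ray("wrist",f([[198,135],[198,228]]),.0415,s), "tcp",s["ee_pos"])
# depth along bar and finger positions in tool frame
c=cams.camera_params("wrist");m=c["mount"]
for v in range(180,400,12):
    D=s["d"][v,318]
    print(v,np.round((m@[*(np.array([(318-c["cx"])/c["fx"],-(v-c["cy"])/c["fy"],-1])*D),1])[:3],3),end=" ")
    P=R.from_quat(s["tool_rot"]).apply((m@[*(np.array([(318-c["cx"])/c["fx"],-(v-c["cy"])/c["fy"],-1])*D),1])[:3])+s["ee_pos"];print(np.round(P,3))
p,d=cams.read_camera("top");cv2.imwrite("pics/top1.png",p[...,::-1])
```

```text
corner-x edge [[0.43592852 0.08573658 0.005     ]
 [0.40837377 0.18990484 0.005     ]]
bar top [[0.46234642 0.14724769 0.0415    ]
 [0.51739197 0.16176739 0.0415    ]] tcp [0.49485161 0.15554689 0.11442745]
180 [ 0.047 -0.     0.109] [0.45  0.143 0.005]
192 [ 0.037 -0.     0.108] [0.46  0.146 0.006]
204 [ 0.029 -0.     0.091] [0.467 0.148 0.024]
216 [ 0.022 -0.     0.073] [0.474 0.15  0.042]
228 [ 0.013 -0.     0.072] [0.483 0.152 0.042]
240 [ 0.003 -0.     0.073] [0.492 0.155 0.041]
252 [-0.007 -0.     0.074] [0.502 0.157 0.041]
264 [-0.017 -0.     0.073] [0.512 0.16  0.042]
276 [ 0.009  0.    -0.024] [0.486 0.154 0.139]
288 [ 0.009  0.    -0.04 ] [0.486 0.154 0.155]
300 [ 0.009  0.    -0.054] [0.486 0.154 0.168]
312 [ 0.009  0.001 -0.065] [0.486 0.154 0.18 ]
324 [ 0.009  0.001 -0.074] [0.486 0.154 0.189]
336 [ 0.032  0.001 -0.122] [0.464 0.148 0.236]
348 [ 0.029  0.001 -0.122] [0.466 0.149 0.237]
360 [ 0.027  0.001 -0.123] [0.469 0.149 0.237]
372 [-0.006  0.001 -0.081] [0.501 0.158 0.195]
384 [-0.162 -0.     0.114] [0.651 0.196 0.001]
396 [-0.177 -0.     0.114] [0.666 0.2   0.   ]
```

Run:
```python
from h import *
c=cams.camera_params("wrist");m=c["mount"]
for f,us in(("w1.npz",(215,222,228,412,418,424)),("w2.npz",(306,312,324,330))):
  s=np.load(f);d=s["d"]
  for u in us:
    pts=[]
    for v in range(256,312,4):
      D=d[v,u];pts.append((m@[*(np.array([(u-c["cx"])/c["fx"],-(v-c["cy"])/c["fy"],-1])*D),1])[:3])
    print(f,u,[tuple(np.round(p*1000).astype(int).tolist()) for p in pts])
```

```text
w1.npz 215 [(-39, -112, 163), (-44, -113, 164), (-48, -113, 163), (-52, -113, 162), (-57, -113, 163), (10, -51, -28), (11, -49, -34), (11, -48, -39), (10, -47, -42), (9, -46, -44), (9, -45, -48), (7, -45, -48), (5, -45, -49), (3, -45, -49)]
w1.npz 222 [(-39, -105, 164), (-43, -105, 163), (-48, -105, 164), (-52, -105, 163), (11, -49, -23), (11, -47, -30), (9, -47, -31), (8, -46, -34), (8, -45, -37), (6, -45, -38), (4, -45, -38), (2, -45, -38), (1, -45, -39), (-1, -45, -40)]
w1.npz 228 [(-39, -98, 164), (-43, -98, 162), (-48, -99, 163), (-52, -99, 163), (-57, -99, 164), (9, -46, -25), (7, -45, -26), (5, -46, -26), (3, -45, -27), (2, -45, -28), (0, -45, -28), (-3, -45, -28), (-5, -45, -29), (-7, -45, -29)]
w1.npz 412 [(-39, 101, 163), (-43, 101, 163), (-48, 102, 164), (-53, 103, 165), (10, 49, -21), (9, 49, -24), (8, 47, -28), (6, 48, -28), (4, 48, -28), (2, 47, -30), (0, 48, -30), (70, 1, -187), (-3, 47, -32), (-5, 48, -31)]
w1.npz 418 [(-38, 107, 162), (-43, 108, 163), (-48, 108, 163), (-52, 109, 163), (11, 52, -23), (11, 50, -29), (10, 49, -32), (9, 48, -35), (8, 48, -38), (6, 48, -3
[... 481 characters left out ...]
-2, -114), (36, -2, -115), (37, -2, -118)]
w2.npz 312 [(-22, -6, 110), (-26, -6, 109), (-30, -6, 109), (-34, -6, 110), (10, -3, -22), (10, -3, -28), (11, -3, -34), (10, -2, -38), (10, -2, -42), (10, -2, -48), (37, -1, -113), (37, -1, -115), (36, -1, -114), (35, -1, -115)]
w2.npz 324 [(-11, 5, 75), (-15, 5, 75), (-18, 5, 75), (-23, 5, 79), (10, 3, -22), (10, 3, -28), (11, 3, -35), (11, 3, -39), (10, 3, -43), (11, 3, -49), (11, 3, -53), (11, 3, -57), (11, 3, -61), (10, 3, -64)]
w2.npz 330 [(-22, 11, 109), (-25, 11, 108), (-29, 11, 108), (-33, 11, 109), (10, 7, -22), (10, 6, -28), (11, 6, -34), (11, 6, -39), (10, 6, -43), (11, 6, -49), (37, 4, -112), (37, 4, -114), (37, 4, -117), (37, 3, -119)]
```

The depth image shows the real fingertips about 21 mm short of the reported TCP. That put them at bar-top height, so they closed above the bar. I'll re-grasp about 23 mm lower, going down in stages.

```bash
python3 -m creep '{"claw":[0.5,0.5,0.5,0.5,0.5,0.5,0.5,0.5],"dp":[[0,0,0],[0,0,0],[0,0,0],[0,0,0.5],[0,0,1.5],[0,0,1.5],[0,0,1.5],[0,0,1.5]],"angular":[[0,0,0],[0,0,0],[0,0,0],[0,0,0],[0,0,0],[0,0,0],[0,0,0],[0,0,0]]}' 40
python3 -m creep '{"claw":[0.5,0.5,0.5,0.5,0.5,0.5,0.5,0.5],"dp":[[0,0,1],[0,0,1],[0,0,0.5],[0,0,0.5],[0,0,0.5],[0,0,0.5],[0,0,0.5],[0,0,0]],"angular":[[0,0,0],[0,0,0],[0,0,0],[0,0,0],[0,0,0],[0,0,0],[0,0,0],[0,0,0]]}' 40
```

```text
t: 5.63
ee_pos: [0.4948, 0.1555, 0.047]
tool_rot: [-0.129, 0.992, -0.0, -0.0]
ft_force: [1.0, -0.5, 0.9]
finger_gap: 0.0451
gripper_force: 0.0
t: 6.3
ee_pos: [0.4949, 0.1555, 0.0028]
tool_rot: [-0.129, 0.992, -0.0, -0.0]
ft_force: [1.0, -1.0, 0.7]
finger_gap: 0.0462
gripper_force: 0.0
```

```bash
python3 -m creep '{"claw":[0,0,0,0,0,0,0,0],"dp":[[0,0,0.4],[0,0,0.2],[0,0,0],[0,0,0],[0,0,0],[0,0,0],[0,0,0],[0,0,0]],"angular":[[0,0,0],[0,0,0],[0,0,0],[0,0,0],[0,0,0],[0,0,0],[0,0,0],[0,0,0]]}' 40
python3 -m creep '{"claw":[0,0,0,0,0,0,0,0],"dp":[[0,0,0],[0,0,0],[0,0,0],[0,0,0],[0,0,-0.3],[0,0,-0.7],[0,0,-1.5],[0,0,-1.5]],"angular":[[0,0,0],[0,0,0],[0,0,0],[0,0,0],[0,0,0],[0,0,0],[0,0,0],[0,0,0]]}' 40
```

```text
t: 6.97
ee_pos: [0.4953, 0.1557, -0.0024]
tool_rot: [-0.129, 0.992, 0.0, 0.0]
ft_force: [0.3, 0.7, -0.6]
finger_gap: 0.0078
gripper_force: 40.0
t: 7.63
ee_pos: [0.4942, 0.1552, 0.0377]
tool_rot: [-0.129, 0.992, -0.0, -0.001]
ft_force: [0.5, 1.0, -3.4]
finger_gap: 0.0072
gripper_force: 40.0
```

```bash
python3 -m creep '{"claw":[0,0,0,0,0,0,0,0],"dp":[[0,0,-2],[0,0,-2],[-0.3,-1.5,-2],[-0.6,-3,-2],[-0.6,-3.5,-0.5],[-0.6,-3.5,0],[-0.6,-3.5,0],[-0.6,-2,0]],"angular":[[0,0,0],[0,0,0],[0,0,0],[0,0,0],[0,0,0],[0,0,0],[0,0,0],[0,0,0]]}' 40
python3 -m creep '{"claw":[0,0],"dp":[[0,0,0],[0,0,0]],"angular":[[0,0,0],[0,0,0]]}' 40
python3 - <<'E'
from h import *
go([.55,-.19,.1],.26+np.pi)
s=telemetry.observe();p,d=cams.read_camera("wrist")
np.savez("w3.npz",d=d,**{k:s[k] for k in("ee_pos","tool_rot")});cv2.imwrite("pics/w3.png",p[...,::-1])
E
```

```text
t: 8.3
ee_pos: [0.5706, -0.0052, 0.123]
tool_rot: [-0.127, 0.992, -0.001, -0.0]
ft_force: [0.1, -0.3, -3.3]
finger_gap: 0.0078
gripper_force: 40.0
t: 8.47
ee_pos: [0.57, -0.002, 0.1224]
tool_rot: [-0.127, 0.992, -0.0, -0.0]
ft_force: [-0.8, -0.1, -3.1]
finger_gap: 0.0076
gripper_force: 40.0
t 8.47 tcp [ 0.57   -0.002   0.1224] f [-0.8 -0.1 -3.1] gap 0.0076 dp,turn [  6.68 -17.68   2.25] [-0.    -0.001 -0.005]
```

View pics/w3.png

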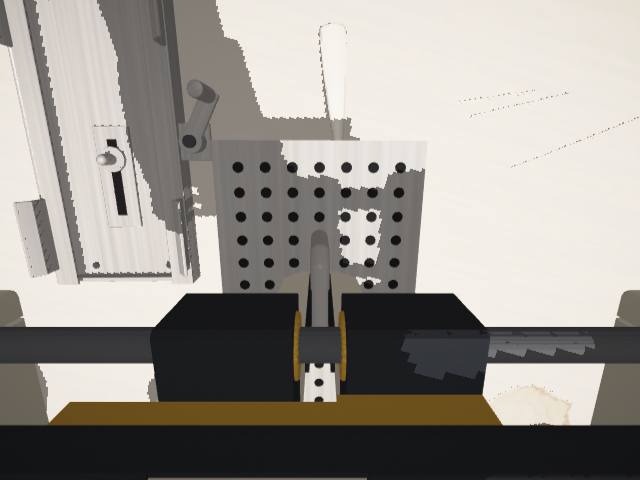

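The wrist view shows the pin tip at about (103,159), the pivot at (189,142), the knob top at (194,88), the floor screws at (96,265) and (168,265), and the held plate's back edge at row 141, columns 214–427.

Run:
```python
from h import *
s=np.load("w3.npz");d=s["d"]
c,M,o=pose("wrist",s);v,u=np.mgrid[:480,:640]
X=(np.stack([(u-c["cx"])/c["fx"],-(v-c["cy"])/c["fy"],-np.ones_like(u)],-1)*d[...,None])@M.T+o
A=np.array([np.cos(.262),np.sin(.262)]);B=np.array([-A[1],A[0]])
print("tip depth pts",[(uu,np.round(X[159,uu],3).tolist()) for uu in range(97,116,3)])
pin=ray("wrist",[[103,159]],.0275,s)[0,:2];piv=ray("wrist",[[189,142]],.035,s)[0,:2];kn=ray("wrist",[[194,88]],.061,s)[0,:2]
print("pin",pin,"piv",piv,"knob",kn,"pin-piv in box",(pin-piv)@A,(pin-piv)@B,np.linalg.norm(kn-piv))
for row in (100,130,190,225,250):
    print(row,[(uu,int(X[row,uu,2]*1000),round(float((X[row,uu,:2]-pin)@B)*1000)) for uu in range(0,200,6)])
T=np.array([[214,141],[427,141]])
e=ray("wrist",T,.130,s)[:,:2];Mt=R.from_quat(s["tool_rot"]).inv();print("edge in tool",Mt.apply(np.c_[e-s["ee_pos"][:2],[0,0]])*1000)
print("plate depth",np.round([X[200,232],X[160,330],X[180,410]],4).tolist())
tip=Mt.apply(np.r_[pin-s["ee_pos"][:2],0])*1000;print("pin in tool mm",tip,"box yaw rel",)
```

```text
tip depth pts [(97, [0.552, -0.191, 0.029]), (100, [0.552, -0.189, 0.028]), (103, [0.551, -0.187, 0.029]), (106, [0.551, -0.186, 0.025]), (109, [0.551, -0.185, 0.023]), (112, [0.551, -0.187, 0.016]), (115, [0.551, -0.186, 0.014])]
pin [ 0.55138875 -0.18741447] piv [ 0.52009515 -0.11923047] knob [ 0.48245549 -0.11205364] pin-piv in box 0.012565133901048344 -0.07396258707654901 0.03831776288514393
100 [(0, 0, -97), (6, 0, -92), (12, 0, -87), (18, 0, -81), (24, 19, -60), (30, 20, -55), (36, 19, -51), (42, 19, -46), (48, 3, -53), (54, 5, -47), (60, 3, -43), (66, 3, -38), (72, 309, 176), (78, 3, -28), (84, 2, -24), (90, 3, -18), (96, 3, -13), (102, 3, -8), (108, 3, -3), (114, 2, 2), (120, 2, 7), (126, 3, 12), (132, 3, 18), (138, 3, 23), (144, 4, 28), (150, 19, 40), (156, 20, 46), (162, 19, 50), (168, 20, 55), (174, 18, 59), (180, 5, 59), (186, 0, 62), (192, 0, 67), (198, 31, 83)]
130 [(0, 1, -102), (6, 0, -98), (12, 0, -92), (18, 0, -87), (24, 1, -81), (30, 20, -60), (36, 20, -55), (42, 20, -51), (48, 20, -45), (54, 4, -53), (60, 3, -48), (66, 3, -43), (72, 3, -38), (78, 1, -34), (84, 2, 
[... 1355 characters left out ...]
0, -65), (36, 36, -63), (42, 35, -59), (48, 27, -60), (54, 22, -59), (60, 20, -56), (66, 20, -50), (72, 20, -45), (78, 4, -52), (84, 3, -47), (90, 4, -41), (96, 4, -35), (102, 3, -29), (108, 2, -24), (114, 2, -19), (120, 4, -12), (126, 3, -7), (132, 3, -2), (138, 3, 4), (144, 3, 10), (150, 3, 15), (156, 2, 21), (162, 2, 27), (168, 2, 32), (174, 19, 46), (180, 39, 59), (186, 24, 58), (192, 12, 59), (198, -1, 59)]
edge in tool [[ 7.57615437e+01 -5.27393886e+01  7.25128417e-02]
 [ 7.57938275e+01  5.58907024e+01  5.92117996e-02]]
plate depth [[0.5372, -0.0572, 0.1313], [0.5042, -0.0125, 0.1311], [0.5035, 0.031, 0.1293]]
pin in tool mm [ 6.48320873e+01 -1.74699125e+02  7.79503637e-02] box yaw rel
```

```bash
python3 -m creep '{"claw":[0,0,0,0,0,0,0,0],"dp":[[0.8,-1.4,0],[1.4,-2.4,0],[1.6,-2.8,0],[1.6,-2.8,0],[1.6,-2.8,0],[1.6,-2.6,0],[1.2,-2,0],[0.6,-0.96,0]],"angular":[[0,0,-0.007],[0,0,0],[0,0,0],[0,0,0],[0,0,0],[0,0,0],[0,0,0],[0,0,0]]}' 40
python3 -m creep '{"claw":[0,0,0,0,0,0,0,0],"dp":[[0,0,0.5],[0,0,1],[0,0,1],[0,0,1],[0,0,1],[0,0,0.7],[0,0,0],[0,0,0]],"angular":[[0,0,0],[0,0,0],[0,0,0],[0,0,0],[0,0,0],[0,0,0],[0,0,0],[0,0,0]]}' 40
python3 - <<'E'
from h import *
s0=np.load("w3.npz");M=R.from_quat(s0["tool_rot"])
g=s0["ee_pos"]+M.apply([.104,-.1776,0]);g[2]=.07
go(g,.262+np.pi)
s=telemetry.observe();p,d=cams.read_camera("wrist");q,_=cams.read_camera("top")
np.savez("w4.npz",d=d,**{k:s[k] for k in("ee_pos","tool_rot")});cv2.imwrite("pics/w4f.png",p[...,::-1]);cv2.imwrite("pics/top4.png",q[...,::-1])
cv2.imwrite("pics/w4.png",np.hstack([cv2.resize(p[60:320,170:470],(450,390)),cv2.resize(q[190:350,360:480],(330,440))[:390]])[...,::-1])
E
```

```text
t: 9.18
ee_pos: [0.5147, -0.2009, 0.1225]
tool_rot: [-0.131, 0.991, -0.0, -0.001]
ft_force: [0.3, 0.6, -3.7]
finger_gap: 0.0078
gripper_force: 40.0
t: 9.85
ee_pos: [0.5163, -0.1984, 0.0697]
tool_rot: [-0.133, 0.991, 0.0, -0.001]
ft_force: [0.6, 0.4, -3.6]
finger_gap: 0.0076
gripper_force: 40.0
t 9.85 tcp [ 0.5163 -0.1984  0.0697] f [ 0.6  0.4 -3.6] gap 0.0076 dp,turn [ 0.24 -0.11 -0.03] [ 0.001 -0.001  0.004]
```

View pics/w4.png

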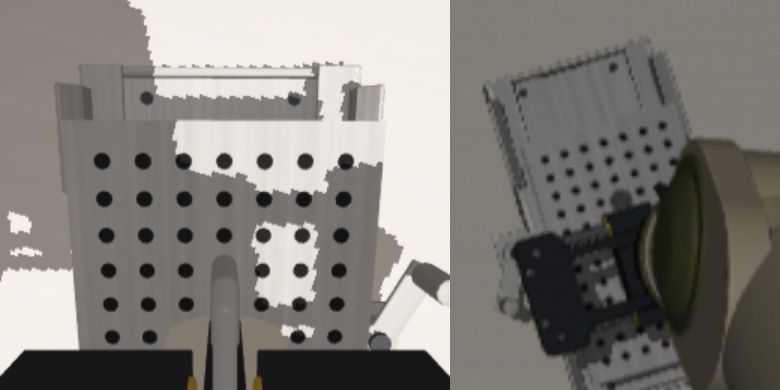

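The wrist crop (left) shows the plate's back edge at row 121, x 62–386, over the box end. The ledge inner edges there are at x 123 and 318, and the lugs at about x 90 and 355. I'll work out the offset from these.

Run:
```python
from h import *
s=np.load("w4.npz");Mt=R.from_quat(s["tool_rot"]).inv()
f=lambda u:np.array(u)/1.5+[170,60]
T=lambda u,z:np.round(Mt.apply(ray("wrist",f(u),z,s)-s["ee_pos"])*1000,1)[:,:2].tolist()
print("plate back",T([[62,121],[386,121]],.077))
print("ledge inner",T([[123,85],[318,85]],.02),T([[123,118],[318,118]],.02))
print("ledge outer",T([[80,67],[360,67]],.02))
c,M,o=pose("wrist",s);d=s["d"]
for v in (110,118,126,132):
    print(v,[(u,)+tuple(np.round(Mt.apply(np.array([(u-c["cx"])/c["fx"],-(v-c["cy"])/c["fy"],-1])*d[v,u]@M.T+o-s["ee_pos"])*1000).astype(int)[1:]) for u in list(range(202,262,4))+list(range(372,434,4))])
```

```text
plate back [[75.9, -54.2], [76.0, 56.2]]
ledge inner [[92.9, -43.6], [93.0, 42.4]] [[79.0, -44.3], [79.0, 43.0]]
ledge outer [[100.4, -62.0], [100.4, 60.4]]
110 [(202, np.int64(-83), np.int64(70)), (206, np.int64(-80), np.int64(69)), (210, np.int64(-77), np.int64(71)), (214, np.int64(-74), np.int64(70)), (218, np.int64(-71), np.int64(69)), (222, np.int64(-68), np.int64(68)), (226, np.int64(-60), np.int64(50)), (230, np.int64(-58), np.int64(50)), (234, np.int64(-55), np.int64(50)), (238, np.int64(-52), np.int64(48)), (242, np.int64(-50), np.int64(50)), (246, np.int64(-47), np.int64(50)), (250, np.int64(-45), np.int64(50)), (254, np.int64(-44), np.int64(59)), (258, np.int64(-41), np.int64(58)), (372, np.int64(37), np.int64(58)), (376, np.int64(39), np.int64(57)), (380, np.int64(42), np.int64(58)), (384, np.int64(43), np.int64(50)), (388, np.int64(46), np.int64(51)), (392, np.int64(49), np.int64(49)), (396, np.int64(51), np.int64(50)), (400, np.int64(54), np.int64(50)), (404, np.int64(56), np.int64(48)), (408, np.int64(60), np.int64(51)), (412, np.int64(67), np.int64(70)), (416, np.int6
[... 2776 characters left out ...]
6, np.int64(-48), np.int64(50)), (250, np.int64(-45), np.int64(49)), (254, np.int64(-46), np.int64(66)), (258, np.int64(-43), np.int64(67)), (372, np.int64(39), np.int64(67)), (376, np.int64(41), np.int64(67)), (380, np.int64(44), np.int64(66)), (384, np.int64(44), np.int64(49)), (388, np.int64(47), np.int64(49)), (392, np.int64(49), np.int64(49)), (396, np.int64(52), np.int64(48)), (400, np.int64(54), np.int64(48)), (404, np.int64(56), np.int64(44)), (408, np.int64(57), np.int64(36)), (412, np.int64(59), np.int64(33)), (416, np.int64(61), np.int64(32)), (420, np.int64(62), np.int64(29)), (424, np.int64(64), np.int64(28)), (428, np.int64(80), np.int64(70)), (432, np.int64(83), np.int64(71))]
```

```bash
python3 -m creep '{"claw":[0,0,0,0,0,0,0,0],"dp":[[0.1,-0.07,0],[0.12,-0.08,0],[0,0,0.5],[0,0,0.7],[0,0,0.7],[0,0,0.6],[0,0,0.5],[0,0,0.3]],"angular":[[0,0,0],[0,0,0],[0,0,0],[0,0,0],[0,0,0],[0,0,0],[0,0,0],[0,0,0]]}' 40
python3 -m creep '{"claw":[0,0,0,0],"dp":[[0,0,0.2],[0,0,0.2],[0,0,0],[0,0,0]],"angular":[[0,0,0],[0,0,0],[0,0,0],[0,0,0]]}' 40
python3 - <<'E'
from h import *
s0=np.load("w4.npz");M=R.from_quat(s0["tool_rot"])
g=s0["ee_pos"]+M.apply([.0022,-.0015,0]);g[2]=.0176
go(g,.264+np.pi)
E
```

```text
t: 10.62
ee_pos: [0.5144, -0.2008, 0.0363]
tool_rot: [-0.132, 0.991, 0.0, -0.001]
ft_force: [0.6, 0.3, -3.7]
finger_gap: 0.0076
gripper_force: 40.0
t: 10.95
ee_pos: [0.5148, -0.201, 0.0335]
tool_rot: [-0.132, 0.991, -0.0, 0.0]
ft_force: [-0.4, 0.2, -2.9]
finger_gap: 0.0078
gripper_force: 40.0
t 10.95 tcp [ 0.5148 -0.201   0.0335] f [-0.4  0.2 -2.9] gap 0.0078 dp,turn [0.01 0.06 1.59] [-0.     0.     0.001]
```

```bash
python3 -m creep '{"claw":[0,0,0,0,0,0,0,0],"dp":[[0,0.05,0],[0,0,0.1],[0,0,0.1],[0,0,0.1],[0,0,0.1],[0,0,0.1],[0,0,0],[0,0,0]],"angular":[[0,0,0],[0,0,0],[0,0,0],[0,0,0],[0,0,0],[0,0,0],[0,0,0],[0,0,0]]}' 12
python3 -m creep '{"claw":[0,0,0,0,0,0],"dp":[[0,0,0.1],[0,0,0.1],[0,0,0.05],[0,0,0.05],[0,0,0],[0,0,0]],"angular":[[0,0,0],[0,0,0],[0,0,0],[0,0,0],[0,0,0],[0,0,0]]}' 12
```

```text
t: 11.62
ee_pos: [0.5146, -0.2005, 0.0283]
tool_rot: [-0.132, 0.991, 0.0, -0.0]
ft_force: [-0.5, 0.3, -3.1]
finger_gap: 0.0086
gripper_force: 12.0
t: 12.12
ee_pos: [0.5146, -0.2005, 0.0254]
tool_rot: [-0.132, 0.991, 0.0, -0.0]
ft_force: [-0.2, 0.5, -3.9]
finger_gap: 0.0086
gripper_force: 12.0
```

```bash
python3 -m creep '{"claw":[0,0,0,0],"dp":[[0,0,0.1],[0,0,0.1],[0,0,0],[0,0,0]],"angular":[[0,0,0],[0,0,0],[0,0,0],[0,0,0]]}' 12
python3 -m creep '{"claw":[0,0,0,0],"dp":[[0,0,0.1],[0,0,0],[0,0,0],[0,0,0]],"angular":[[0,0,0],[0,0,0],[0,0,0],[0,0,0]]}' 12
```

```text
t: 12.45
ee_pos: [0.5146, -0.2005, 0.0234]
tool_rot: [-0.132, 0.991, 0.0, -0.0]
ft_force: [-0.5, 0.2, -3.2]
finger_gap: 0.0084
gripper_force: 12.0
t: 12.78
ee_pos: [0.5146, -0.2005, 0.0224]
tool_rot: [-0.132, 0.991, -0.0, 0.0]
ft_force: [-0.5, 0.2, -3.6]
finger_gap: 0.0087
gripper_force: 12.0
```

```bash
python3 -m creep '{"claw":[0,0,0,0],"dp":[[0,0,0.1],[0,0,0.1],[0,0,0],[0,0,0]],"angular":[[0,0,0],[0,0,0],[0,0,0],[0,0,0]]}' 12
python3 -m creep '{"claw":[0,0,0,0],"dp":[[0,0,0.1],[0,0,0.05],[0,0,0],[0,0,0]],"angular":[[0,0,0],[0,0,0],[0,0,0],[0,0,0]]}' 12
python3 -m creep '{"claw":[0,0,0,0],"dp":[[0,0,0.05],[0,0,0.05],[0,0,0],[0,0,0]],"angular":[[0,0,0],[0,0,0],[0,0,0],[0,0,0]]}' 12
```

```text
t: 13.12
ee_pos: [0.5146, -0.2005, 0.0204]
tool_rot: [-0.132, 0.991, 0.0, -0.0]
ft_force: [-0.7, -1.3, -2.8]
finger_gap: 0.0087
gripper_force: 12.0
t: 13.45
ee_pos: [0.5146, -0.2005, 0.0189]
tool_rot: [-0.132, 0.991, -0.0, 0.0]
ft_force: [-0.4, -0.7, -4.1]
finger_gap: 0.0084
gripper_force: 12.0
t: 13.78
ee_pos: [0.5146, -0.2005, 0.0179]
tool_rot: [-0.132, 0.991, -0.0, 0.0]
ft_force: [0.0, 0.4, -3.1]
finger_gap: 0.0086
gripper_force: 12.0
```

```bash
for i in 1; do python3 -m creep '{"claw":[0,0,0,0],"dp":[[0,0,0.05],[0,0,0.05],[0,0,0],[0,0,0]],"angular":[[0,0,0],[0,0,0],[0,0,0],[0,0,0]]}' 12; done
python3 -m creep '{"claw":[0,0,0,0],"dp":[[0,0,0.05],[0,0,0],[0,0,0],[0,0,0]],"angular":[[0,0,0],[0,0,0],[0,0,0],[0,0,0]]}' 6
```

```text
t: 14.12
ee_pos: [0.5146, -0.2006, 0.0174]
tool_rot: [-0.132, 0.991, -0.0, 0.0]
ft_force: [-2.3, -0.1, 4.8]
finger_gap: 0.0084
gripper_force: 12.0
t: 14.45
ee_pos: [0.5148, -0.2006, 0.0169]
tool_rot: [-0.132, 0.991, -0.0, 0.0]
ft_force: [-0.8, -0.4, 5.7]
finger_gap: 0.0087
gripper_force: 6.0
```

```bash
python3 -m creep '{"claw":[0.4,0.4,0.4,0.4,0.4,0.4,0.4,0.4],"dp":[[0,0,0],[0,0,0],[0,0,0],[0,0,0],[0,0,0],[0,0,-0.5],[0,0,-1],[0,0,-1.5]],"angular":[[0,0,0],[0,0,0],[0,0,0],[0,0,0],[0,0,0],[0,0,0],[0,0,0],[0,0,0]]}' 12
python3 -m creep '{"claw":[0.4,0.4,0.4,0.4,0.4,0.4,0.4,0.4],"dp":[[0,0,-2],[0,0,-2],[0,0,-2],[0,0,-2],[0,0,-1],[0,0,0],[0,0,0],[0,0,0]],"angular":[[0,0,0],[0,0,0],[0,0,0],[0,0,0],[0,0,0],[0,0,0],[0,0,0],[0,0,0]]}' 12
python3 - <<'E'
from h import *
s=telemetry.observe();p,d=cams.read_camera("wrist");q,_=cams.read_camera("scene")
np.savez("w5.npz",d=d,**{k:s[k] for k in("ee_pos","tool_rot")})
cv2.imwrite("pics/w5.png",np.hstack([cv2.resize(p[60:320,170:470],(450,390)),cv2.resize(q[270:420,240:420],(350,390))])[...,::-1]);print(s["ee_pos"])
c,M,o=pose("wrist",s);v,u=np.mgrid[:480,:640]
X=(np.stack([(u-c["cx"])/c["fx"],-(v-c["cy"])/c["fy"],-np.ones_like(u)],-1)*d[...,None])@M.T+o
m=(d>0)&(u>275)&(u<372)&(v>130)&(v<270)&(abs(X[...,2]-.026)<.006);P=X[m]
k=np.linalg.lstsq(np.c_[P[:,:2]-P[:,:2].mean(0),np.ones(len(P))],P[:,2],rcond=None)[0];print("plane slope",k[:2],"z",k[2],len(P))
E
```

```text
t: 15.12
ee_pos: [0.514, -0.2002, 0.0465]
tool_rot: [-0.132, 0.991, 0.0, -0.001]
ft_force: [-0.0, 0.7, 0.2]
finger_gap: 0.0372
gripper_force: 0.0
t: 15.78
ee_pos: [0.5141, -0.2004, 0.1357]
tool_rot: [-0.132, 0.991, 0.0, -0.0]
ft_force: [1.0, 0.4, -0.9]
finger_gap: 0.0376
gripper_force: 0.0
[ 0.51406346 -0.20039999  0.13572686]
plane slope [ 0.0001059  -0.00108892] z 0.02519200524048551 11101
```

View pics/w5.png

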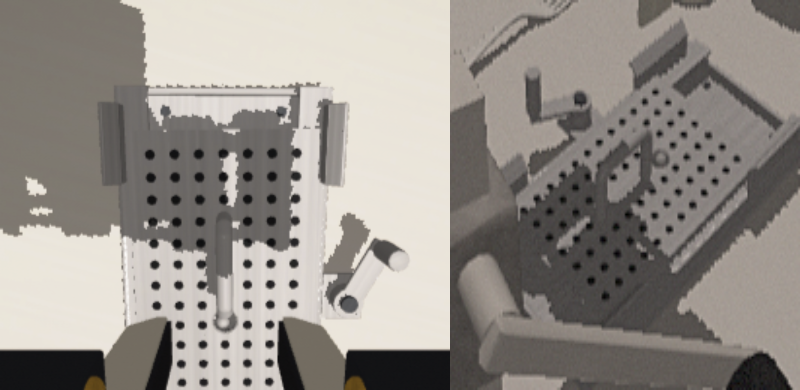

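The plate lies flat (top at 25.2 mm, slope about 0.001), and the pin shows through the hole at crop (225,320). The pivot is at about crop (347,303) and the knob top at (399,261). Next is the keeper.

Run:
```python
from h import *
s=np.load("w5.npz");Mt=R.from_quat(s["tool_rot"]).inv();f=lambda u:np.array(u)/1.5+[170,60]
pv=ray("wrist",f([[347,303]]),.035,s)[0];kn=ray("wrist",f([[399,261]]),.061,s)[0]
print(pv,kn,np.hypot(*(kn-pv)[:2]))
a=.262;A=np.array([np.cos(a),np.sin(a)]);B=np.array([-A[1],A[0]])
for q in (0,.3,.6,.9,1.2,1.5,1.8,2.1):
    t=np.pi-.5+q;k=pv[:2]+.038*(np.cos(t)*A+np.sin(t)*B)
    print(q,np.round(k,4),"tool cm",np.round(Mt.apply(np.r_[k-s["ee_pos"][:2],0])*100,2)[:2])
```

```text
[ 0.51851634 -0.1222529   0.035     ] [ 0.4825065  -0.11176244  0.061     ] 0.03750678240941359
0 [ 0.4816 -0.1133] tool cm [0.85 9.26]
0.3 [ 0.4806 -0.1246] tool cm [1.24 8.19]
0.6 [ 0.483  -0.1357] tool cm [1.3  7.06]
0.9 [ 0.4885 -0.1456] tool cm [1.03 5.96]
1.2 [ 0.4968 -0.1534] tool cm [0.44 4.99]
1.5 [ 0.507  -0.1585] tool cm [-0.41  4.23]
1.8 [ 0.5182 -0.1603] tool cm [-1.45  3.77]
2.1 [ 0.5294 -0.1587] tool cm [-2.58  3.63]
```

```bash
python3 -m creep '{"claw":[0.4,0.4,0.4,0.4,0.4,0.4,0.4,0.4],"dp":[[0.1,1.5,0],[0.2,2,0],[0.2,2.3,0],[0.2,2.2,0],[0.1,1.3,0],[0,0,1],[0,0,1.5],[0,0,1.5]],"angular":[[0,0,0],[0,0,0],[0,0,0],[0,0,0],[0,0,0],[0,0,0],[0,0,0],[0,0,0]]}' 15
python3 -m creep '{"claw":[0.4,0.4,0.4,0.4,0.4,0.4,0.4,0.4],"dp":[[0,0,1.5],[0,0,1.5],[0,0,1.3],[0,0,1],[0,0,1],[0,0,1],[0,0,0.6],[0,0,0]],"angular":[[0,0,0],[0,0,0],[0,0,0],[0,0,0],[0,0,0],[0,0,0],[0,0,0],[0,0,0]]}' 15
python3 -m creep '{"claw":[0,0,0,0,0,0,0,0],"dp":[[0,0,0],[0,0,0],[0,0,0],[0,0,0],[0,0,0],[0,0,0],[0,0,0],[0,0,0]],"angular":[[0,0,0],[0,0,0],[0,0,0],[0,0,0],[0,0,0],[0,0,0],[0,0,0],[0,0,0]]}' 15
```

```text
t: 16.55
ee_pos: [0.483, -0.113, 0.0957]
tool_rot: [-0.132, 0.991, -0.0, 0.001]
ft_force: [0.3, 0.5, -0.4]
finger_gap: 0.0373
gripper_force: 0.0
t: 17.22
ee_pos: [0.4821, -0.1128, 0.0162]
tool_rot: [-0.132, 0.991, 0.0, -0.001]
ft_force: [0.3, 0.0, -0.4]
finger_gap: 0.0373
gripper_force: 0.0
t: 17.88
ee_pos: [0.4828, -0.113, 0.0178]
tool_rot: [-0.132, 0.991, -0.0, 0.0]
ft_force: [-1.2, -0.8, 6.3]
finger_gap: 0.0114
gripper_force: 15.0
```

```bash
python3 -m creep '{"claw":[0,0,0,0,0,0,0,0],"dp":[[0.24,-0.52,0],[0.15,-0.55,0],[0.07,-0.56,0],[-0.01,-0.57,0],[-0.09,-0.56,0],[-0.18,-0.54,0],[0,0,0],[0,0,0]],"angular":[[0,0,0],[0,0,0],[0,0,0],[0,0,0],[0,0,0],[0,0,0],[0,0,0],[0,0,0]]}' 15
python3 -c "
from h import *
go([.4968,-.1534,.017],.264+np.pi)"
```

```text
t: 18.55
ee_pos: [0.489, -0.1454, 0.0175]
tool_rot: [-0.132, 0.991, -0.0, -0.0]
ft_force: [-2.7, -0.3, 3.5]
finger_gap: 0.0117
gripper_force: 15.0
t 18.55 tcp [ 0.489  -0.1454  0.0175] f [-2.7 -0.3  3.5] gap 0.0117 dp,turn [-0.54 -0.98  0.05] [ 0.    -0.001  0.001]
```

```bash
python3 -m creep '{"claw":[0,0,0,0,0,0,0,0],"dp":[[-0.26,-0.51,0],[-0.33,-0.46,0],[-0.4,-0.41,0],[-0.45,-0.35,0],[-0.5,-0.27,0],[-0.54,-0.19,0],[0,0,0],[0,0,0]],"angular":[[0,0,0],[0,0,0],[0,0,0],[0,0,0],[0,0,0],[0,0,0],[0,0,0],[0,0,0]]}' 15
python3 -m creep '{"claw":[0,0,0,0,0,0],"dp":[[-0.5,-0.1,0],[-0.3,-0.03,0],[-0.2,0,0],[-0.1,0,0],[0,0,0],[0,0,0]],"angular":[[0,0,0],[0,0,0],[0,0,0],[0,0,0],[0,0,0],[0,0,0]]}' 15
python3 -c "
from h import *
go([.5284,-.1589,.017],.264+np.pi)"
```

```text
t: 19.22
ee_pos: [0.5194, -0.1591, 0.0174]
tool_rot: [-0.133, 0.991, 0.0, 0.0]
ft_force: [-0.2, 4.0, 2.2]
finger_gap: 0.0116
gripper_force: 15.0
t: 19.72
ee_pos: [0.5298, -0.158, 0.0174]
tool_rot: [-0.132, 0.991, 0.0, -0.0]
ft_force: [-3.7, 3.2, 3.0]
finger_gap: 0.0114
gripper_force: 15.0
t 19.72 tcp [ 0.5298 -0.158   0.0174] f [-3.7  3.2  3. ] gap 0.0114 dp,turn [ 0.16 -0.05  0.04] [ 0.    -0.     0.001]
```

```bash
python3 -m creep '{"claw":[0.21,0.21,0.21,0.21,0.21,0.21,0.21,0.21],"dp":[[0,0,0],[0,0,0],[0,0,0],[0,0,0],[0,0,-0.5],[0,0,-1],[0,0,-2],[0,0,-2]],"angular":[[0,0,0],[0,0,0],[0,0,0],[0,0,0],[0,0,0],[0,0,0],[0,0,0],[0,0,0]]}' 15
python3 -m creep '{"claw":[0.21,0.21,0.21,0.21,0.21,0.21,0.21,0.21],"dp":[[0,0,-2],[0,0,-2],[0,0,-2],[1,0,-1],[2,0,0],[2,0,0],[1,0,0],[0,0,0]],"angular":[[0,0,0],[0,0,0],[0,0,0],[0,0,0],[0,0,0],[0,0,0],[0,0,0],[0,0,0]]}' 15
python3 - <<'E'
from h import *
s=telemetry.observe();p,d=cams.read_camera("wrist");q,_=cams.read_camera("scene")
cv2.imwrite("pics/w6.png",np.hstack([cv2.resize(p[60:320,170:470],(450,390)),cv2.resize(q[270:420,240:420],(350,390))])[...,::-1])
np.savez("w6.npz",d=d,**{k:s[k] for k in("ee_pos","tool_rot")})
E
```

```text
t: 20.38
ee_pos: [0.5298, -0.1581, 0.0734]
tool_rot: [-0.132, 0.991, 0.0, -0.0]
ft_force: [0.9, -0.1, 0.4]
finger_gap: 0.0191
gripper_force: 0.0
t: 21.05
ee_pos: [0.4693, -0.1749, 0.1427]
tool_rot: [-0.131, 0.991, -0.0, -0.001]
ft_force: [0.4, 0.0, -0.1]
finger_gap: 0.0197
gripper_force: 0.0
```

View pics/w6.png

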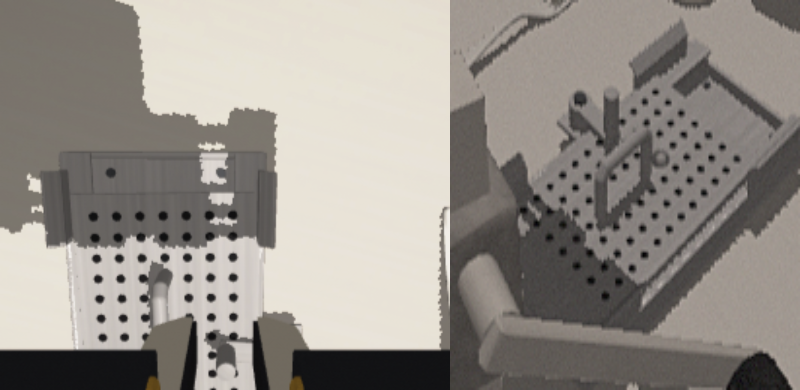

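The scene view shows the plate flat with the pin through its hole at (660,158). The keeper lies across it with its knob top at (612,92), and the gripper is clear, so I'm handing in.

```bash
python3 -c "
from workcell import job
print(job.hand_in())"
```

```text
the job is handed in; nothing more can be done
None
```

The strainer plate is seated flat over the pin, the keeper is swung across to its stop, the gripper is clear, and the job is handed in; the hand-in call returned no verdict.

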